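# Load an angle bracket into a drill jig and clamp it

### The job

Load the angle bracket into the drill jig on the bench: slide its flat leg in under the bush bridge from the open end of the jig until the hole near its tip is over the locating pin beyond the bridge, and let it drop over the pin so that it lies flat on the jig base. Then swing the cam lever all the way round to its closed stop, so that the bracket is clamped against the stop dowel. Leave the caliper, tape measure and other tools lying round it where they are.

Things in the scene. Friction and masses are not known exactly. Their poses are not given: they have to be found in the camera images.
- bracket: Loose aluminium angle bracket, 0.23 kg, flat leg down, other leg upright. Flat leg 140 (y) x 56 (x) x 8 mm thick. Origin: centre of the flat leg's underside, z up; y runs along the flat leg towards the upright leg, which is at its +y end (y +62 to +70 mm, 56 wide, 8 thick, top 60 mm above the underside). Free tip at y -70 mm.
- bracket_hole (a point): Centre of the only hole in the flat leg: round, 15 mm, right through, 18 mm from the tip; the point is at the underside (bracket x 0, y -52, z 0 mm).
- bracket_grip (a point): Middle of the upright leg's width and thickness, 42 mm above the underside (bracket x 0, y +66, z +42 mm). The leg is 8 mm thick along the bracket's y and can be pinched here from above. It has two 7 mm fixing holes, 19 mm either side of the middle, 48 mm up.
- jig: Drill jig bolted to the bench, does not move. Origin: centre of the underside of its dark steel base plate, 130 (x) x 190 (y) x 18 mm, z up; its deck is 18 mm above the bench. The +y end is open for loading. Loaded, the bracket lies with its y axis along the jig's, tip past the pin, flat leg under the bridge, upright leg at jig y +52 to +60 mm.
- jig_pin (a point): Foot of the locating pin, on its axis at deck level (jig x 0, y -62, z 18 mm). The pin is 12 mm in diameter, with a bullet nose, and stands 13 mm above the deck: a level bracket passes over it and below the bridge with its underside 13 to 22 mm above the deck.
- jig_bridge (a point): Middle of the underside of the bush bridge (jig x 0, y -30, z 48 mm), a grey bar across the base from jig y -43 to -17 mm on two posts, 84 mm apart inside. Its underside is 30 mm, its top 40 mm above the deck; the brass drill bush and screw heads on it reach 46 mm above the deck.
- jig_stop (a point): Foot of the stop dowel at deck level (jig x +35.5, y +25, z 18 mm): 12 mm across, 11 mm high with a coned top. With the bracket straight on the pin about 1.5 mm is left between its long side and this dowel; the cam, opposite, takes that up.
- cam_lever (a joint): Angle of the eccentric cam lever, rad: 0 fully open, 2.0 closed against its stop. It closes clockwise seen from above and stays where it is left (about 1.3 N at the handle, more at the end, when the cam presses the bracket). The arm points from the pivot along jig (x -0.57, y -0.82) at 0 and along jig (x -0.51, y +0.86) at 2.0.
- cam_grip (a point): Centre of the upright black handle at the end of the lever, 80 mm from the pivot axis, 46 mm above the deck. The handle is 19 mm in diameter and reaches from 20 to 66 mm above the deck; the arm below it is 14 mm wide.
- cam_pivot (a point): Axis of the cam lever's pivot bolt, at deck level (jig x -47.2, y +25, z 18 mm); cam and bolt head reach 25 mm above the deck.
- wood_block: Bystander, not to be pushed: softwood offcut, 62 x 140 x 35 mm, at the back left. Origin: centre of its underside.
- pliers: Bystander, not to be pushed: pliers lying flat, 171 x 53 x 14 mm, at the back left. Origin: centre of its underside.
- caliper: Bystander, not to be pushed: slide caliper lying flat, 210 x 75 x 10 mm, near the front edge. Origin: centre of its underside.
- tape_measure: Bystander, not to be pushed: tape measure, 65 x 70 x 35 mm, near the front edge. Origin: centre of its underside.
- screwdriver: Bystander, not to be pushed: screwdriver, 172 mm long, 26 mm thick, left of the work. Origin: centre of its underside.
- spanner: Bystander, not to be pushed: open-ended spanner lying flat, 162 x 31 x 6 mm, near the front edge at the right. Origin: centre of its underside.
- bench_grinder: Double bench grinder bolted to the right end of the bench, 338 x 215 mm and 301 mm high: an obstacle to lift clear of. Origin: centre of its underside.

How it is judged:
By the outcome, as a careful person would: the job done as asked, in the order asked, and still so for the second after the job is handed in, with the robot touching nothing.
It also fails if it takes over 70 s, if anything falls off the work surface, if the arm or the gripper's body presses on something with over 40 N, if the wrist force passes 120 N, or if a joint passes its speed limit or range.

### The arm

A 6-joint arm with a two-finger parallel gripper is mounted at the origin on a cart in front of the work surface, level with it; the furniture and walls round the work are solid. World frame = base frame: x ahead of the robot, y to its left, z up, the work surface at z = 0. Lengths are in m, angles in rad, forces in N, time in s.
With the tool pointing down it reaches from about 0.375 to 0.925 m from the base axis. Payload 5.7 kg.
Tool frame: the origin (TCP) lies at the very end of the fingers, on their centre line; the grasp point (between the pads) lies 19 mm behind it; z points along the fingers, y is the line along which they close (so a half turn about z gives the same grasp; the last joint's range is limited). The gripper opens to 85 mm and grips with 20 to 120 N. Pads are 22 mm wide; open, the fingers measure 114 mm over their backs; the gripper's body (76 mm by 85 mm) begins 54 mm behind the grasp point. The pads swing forward as they close: fully open they stand 13 mm farther back than shut.
Start: joints at [-1.383, 0.359, 1.51, -0, 1.272, -0.115], TCP at [0.179, -0.573, 0.231] pointing down, gripper open.
Joint ranges: [-2.97, 2.97], [-1.01, 2.36], [0.21, 2.38], [-0.96, 4.11], [0.2, 2.71], [-2.98, 2.98]. Speed limits (rad/s): [2.39, 2.39, 3.14, 3.14, 3.14, 3.14].

### API

Orientations are given as [roll, pitch, yaw] about the fixed x, y, z axes, in that order (R = Rz(yaw) Ry(pitch) Rx(roll)).
In Python, from cell import get_obs, read_camera, sign_off gives the robot as it stands.
- The arm moves only by the shell command python3 -m inch 'ROWS' [FORCE]. ROWS is JSON, a list of rows, each an object of numbers: "x", "y", "z": the shift along the tool's x, y, z in mm; "ax", "ay", "az": the turn, a rotation vector about the tool's x, y, z in rad; "gripper": the finger opening in mm, from 0 to 85.4. A call has 1 to 5 rows; each row shifts and turns the commanded pose from where the row before left it, along the tool's axes as they then stand; what a row does not reach is not made up. A row lasts 1/8 s, in which the tool goes at most 62.5 mm and 10.7 degrees, less where a joint would pass 70% of its speed; a pose out of reach is approached as far as the arm can. A call is refused whole if a number of a shift passes 62.5 or a number of a turn 0.188, either way. A call with a gripper value outside its range is refused whole. The fingers move at their own pace and stop on an object; FORCE is the grip in N (left out, the last holds). Time passes only in rows, so rows that do not move let the fingers close. It gives the time, the measured TCP pose, the force, the opening and the grip force at its end, in the units of the state.
- get_obs(): the state, without advancing time (a new reading comes with each control period).
- read_camera(name): name is "side" or "top"; returns a dict with "image" (480x640x3 uint8, blue, green, red), "z_map" (480x640 float32, m along the optical axis (not along the pixel's ray), 0 where there is no reading), "fov_y" (degrees; the focal length in pixels is half the picture's height over the tangent of half this angle, whatever the lens; pixels are square), "cx", "cy" (the principal point, pixels), "R" (3x3) and "t" (3): a world point X has camera coordinates R X + t. Camera axes: x right, y down, z forward; pixel columns grow to the right and rows downward; lengths in m; the calibration is good to about 2 mm. A picture is of the moment at which its call begins.
- sign_off(): hands the job in; it is judged then, once.
The state is a dict: "time_s": time; "qpos": joint angles; "dq": joint speeds; "joint_efforts": joint torques, N m; "eef_pos": TCP position; "orientation": TCP orientation; "ft_force": force on the tool from outside, world axes, zero at the start; "moment": the same for the moment, N m; "finger_gap": finger opening in m; "grip_force": force on a finger pad.
Only numpy, scipy, OpenCV 4.12 (cv2) and the standard library are available. Lean on these libraries where they do the work, as an engineer would, in place of code of your own. Each camera call takes 0.05 s, during which the arm holds its last target. There are 200 camera calls.

## Working session

There is one attempt and no reset: what is moved stays moved. The work goes in short steps, Python scripts to look and compute and a shell command to move; the robot and the scene stay as the last step left them, time stands still between calls to the robot, and variables do not carry over. Pictures are saved under pics/ and viewed, at most 12 in all, crops included, and the job is handed in when it is done.

```bash
mkdir -p pics; ls
python3 - <<'E'
from cell import *
import cv2,numpy as np
for n in("top","side"):
    c=read_camera(n);cv2.imwrite(f"pics/{n}0.png",c["image"]);np.savez(f"{n}0.npz",**c)
    print(n,c["fov_y"],c["cx"],c["cy"],np.round(c["R"],3).tolist(),c["t"])
o=get_obs();print(o["eef_pos"],o["orientation"],o["time_s"])
E
```

```text
pics
top 52.535772970543334 319.2657079132307 242.65151961422924 [[-0.024, -1.0, 0.011], [-0.99, 0.023, -0.138], [0.138, -0.014, -0.99]] [-0.11655113  0.51550459  1.15477142]
side 53.89289285354046 312.85488917779855 242.07365504942635 [[-0.958, -0.287, -0.002], [-0.159, 0.536, -0.829], [0.239, -0.794, -0.559]] [0.4409425  0.20750498 1.15397982]
[ 0.17878475 -0.57209124  0.23050303] [-3.13988179e+00 -2.04462360e-04  3.02789702e-01] 0.1
```

View pics/top0.png

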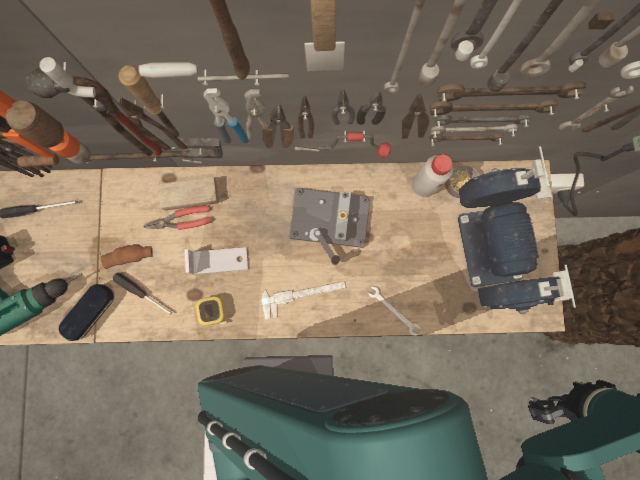

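View pics/side0.png

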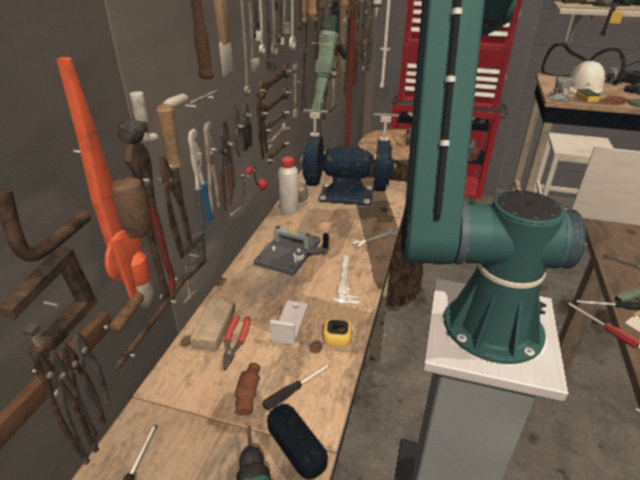

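The top view shows the jig at about (330,217) with its open end to the left (world +y). The bracket is at (217,260) with the upright leg at left (188,262) and the hole at (238,259). The lever handle is near (335,260). Next I'll enlarge both views.

Run:
```python
import cv2,numpy as np
a=cv2.imread("pics/top0.png")[175:285,175:385];b=cv2.imread("pics/side0.png")[220:350,240:345]
a=cv2.resize(a,None,fx=3.8,fy=3.8,interpolation=cv2.INTER_CUBIC)
cv2.imwrite("pics/topc.png",a)
cv2.imwrite("pics/sidec.png",cv2.resize(b,None,fx=4.5,fy=4.5,interpolation=cv2.INTER_CUBIC))
```

```text
(no output)
```

View pics/topc.png

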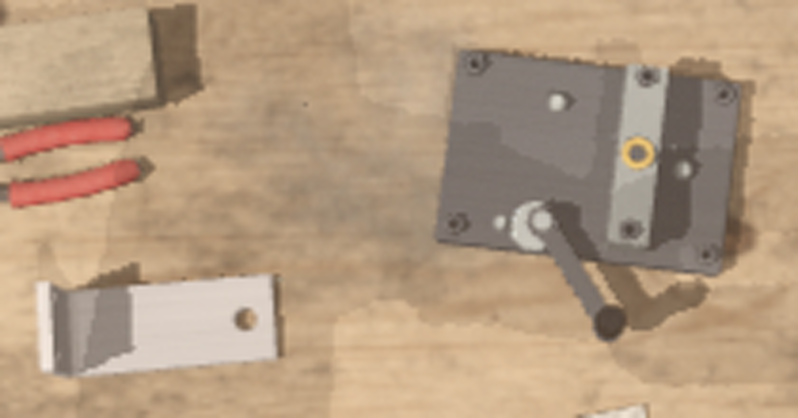

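View pics/sidec.png

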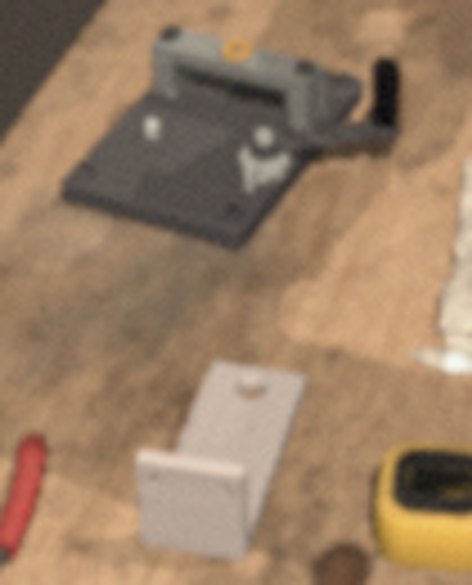

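The crops show the jig deck corners at crop px (459,48), (741,82), (720,273) and (436,241), with the pin at (685,168), stop at (560,101) and bush at (638,152). The bracket tip runs from (275,275) to (280,357), with the hole at (246,319) and the upright's top at x≈38 to 50. I'll cast these points from both views and fit poses.

```bash
cat > h.py <<'E'
import numpy as np,cv2
def cast(c,uv,z):
    f=240/np.tan(np.radians(float(c["fov_y"]))/2)
    d=c["R"].T@np.array([(uv[0]-c["cx"])/f,(uv[1]-c["cy"])/f,1]);o=-c["R"].T@c["t"]
    return (o+d*(z-o[2])/d[2])[:2]
def proj(c,X):
    f=240/np.tan(np.radians(float(c["fov_y"]))/2);p=c["R"]@np.asarray(X)+c["t"]
    return f*p[0]/p[2]+c["cx"],f*p[1]/p[2]+c["cy"]
def fit(B,W):
    B=np.array(B);W=np.array(W);b=B-B.mean(0);w=W-W.mean(0)
    th=np.arctan2((b[:,0]*w[:,1]-b[:,1]*w[:,0]).sum(),(b*w).sum());R=np.array([[np.cos(th),-np.sin(th)],[np.sin(th),np.cos(th)]])
    t=W.mean(0)-R@B.mean(0);return t,th,(W-(B@R.T+t))*1e3
E
python3 - <<'E'
from h import *
T=np.load("top0.npz");S=np.load("side0.npz")
t=lambda p:((p[0]+.5)/3.8-.5+175,(p[1]+.5)/3.8-.5+175)
s=lambda p:((p[0]+.5)/4.5-.5+240,(p[1]+.5)/4.5-.5+220)
jt=[((459,48),65,95,18),((741,82),65,-95,18),((720,273),-65,-95,18),((436,241),-65,95,18),((685,166),0,-62,30),((560,101),35.5,25,29),((638,152),0,-30,64),((541,217),-47.2,25,43)]
js=[((64,186),65,95,18),((236,47),0,-30,64),((264,136),-47.2,25,43),((152,122),35.5,25,28)]
bt=[((275,275),28,-70,8),((280,357),-28,-70,8),((246,319),0,-52,6),((38,282),28,70,60),((43,372),-28,70,60)]
bs=[((213,362),28,-70,8),((307,376),-28,-70,8),((251,385),0,-52,5),((137,452),28,70,60),((244,468),-28,70,60)]
for n,A,c,m in(("jt",jt,T,t),("js",js,S,s),("bt",bt,T,t),("bs",bs,S,s)):
    p,th,r=fit([(a[1]/1e3,a[2]/1e3) for a in A],[cast(c,m(a[0]),a[3]/1e3) for a in A])
    print(n,np.round(p*1e3,1),round(th,4),np.round(r,1).tolist())
print("handle",cast(T,t((609,318)),.084),cast(S,s((387,64)),.084))
E
```

```text
jt [ 580.2 -156.7] -0.1419 [[-0.2, -0.4], [-0.6, 0.9], [0.5, 1.2], [-0.9, -1.5], [0.9, -0.7], [-1.1, -1.3], [-0.3, 0.2], [1.7, 1.5]]
js [ 582.8 -151.7] -0.1126 [[-2.2, 1.0], [0.1, -1.1], [0.9, 2.7], [1.1, -2.6]]
bt [478.  121.4] 0.0649 [[-0.8, -1.5], [1.0, -0.9], [-0.1, 1.7], [0.4, 0.5], [-0.5, 0.2]]
bs [481.9 122.4] 0.0634 [[-1.2, 4.3], [-0.9, 3.9], [1.7, -2.6], [0.4, -2.3], [0.0, -3.3]]
handle [ 0.46812058 -0.16375067] [ 0.47061053 -0.16132524]
```

```bash
python3 -m inch '[{"az":0.119},{"az":0.119},{"x":34,"y":-50},{"x":34,"y":-50},{"x":34,"y":-50}]'; python3 -m inch '[{"x":33,"y":-50},{"x":33,"y":-50},{"x":20,"y":-58},{"x":20,"y":-58},{"x":20,"y":-58}]'
cat >> h.py <<'E'
def to(x,y,z,yaw):
    from cell import get_obs
    from scipy.spatial.transform import Rotation as Ro
    o=get_obs();R=Ro.from_euler("xyz",o["orientation"]);G=Ro.from_euler("xyz",[np.pi,0,yaw])
    print("t",round(o["time_s"],2),"at",np.round(np.array(o["eef_pos"])*1e3,1),"rpy",np.round(o["orientation"],4),"shift mm",np.round(R.inv().apply(np.array([x,y,z])-np.array(o["eef_pos"])*1e3),1),"turn",np.round((R.inv()*G).as_rotvec(),4),"F",np.round(o["ft_force"],1),"gap",round(o["finger_gap"]*1e3,1))
E
python3 -c "
from h import *
to(475,187,100,.065)"
```

```text
t 0.1 at [ 178.8 -572.1  230.5] rpy [-3.1399e+00 -2.0000e-04  3.0280e-01] shift mm [ 509.1 -636.   131.7] turn [-0.0017 -0.      0.2378] F [-0.1 -0.2  0.6] gap 85.5invalid input
invalid input
```

```bash
python3 -m inch '[{"x":0,"y":0,"z":0,"ax":0,"ay":0,"az":0.119,"gripper":85},{"x":0,"y":0,"z":0,"ax":0,"ay":0,"az":0.119,"gripper":85}]'; python3 -m inch '[{"x":34,"y":-50}]';python3 -m inch '[{"x":34,"y":-50,"gripper":85}]'
```

```text
time_s: 0.35
eef_pos: [0.1788, -0.5722, 0.2307]
orientation: [-3.14, 0.0, 0.061]
ft_force: [-0.2, 0.5, 0.4]
finger_gap: 0.085
grip_force: 0.0invalid input
invalid input
```

```bash
python3 -m inch '[{"x":34,"y":-50,"z":0,"ax":0,"ay":0,"az":0,"gripper":85},{"x":34,"y":-50,"z":0,"ax":0,"ay":0,"az":0,"gripper":85},{"x":34,"y":-50,"z":0,"ax":0,"ay":0,"az":0,"gripper":85},{"x":33,"y":-50,"z":0,"ax":0,"ay":0,"az":0,"gripper":85},{"x":33,"y":-50,"z":0,"ax":0,"ay":0,"az":0,"gripper":85}]'; python3 -m inch '[{"x":20,"y":-58,"z":0,"ax":0,"ay":0,"az":0,"gripper":85},{"x":20,"y":-58,"z":0,"ax":0,"ay":0,"az":0,"gripper":85},{"x":20,"y":-58,"z":0,"ax":0,"ay":0,"az":0,"gripper":85},{"x":20,"y":-58,"z":0,"ax":0,"ay":0,"az":0,"gripper":85},{"x":20,"y":-58,"z":0,"ax":0,"ay":0,"az":0,"gripper":85}]'
python3 -c "
from h import *
to(475,187,100,.065)"
```

```text
time_s: 0.98
eef_pos: [0.3309, -0.3104, 0.2311]
orientation: [-3.141, -0.0, 0.064]
ft_force: [0.7, -1.3, 0.0]
finger_gap: 0.0848
grip_force: 0.0
time_s: 1.6
eef_pos: [0.4115, -0.0145, 0.2314]
orientation: [3.142, -0.0, 0.065]
ft_force: [1.7, -0.8, 0.3]
finger_gap: 0.0845
grip_force: 0.0
t 1.6 at [411.5 -14.5 231.4] rpy [ 3.1415e+00 -4.0000e-04  6.4500e-02] shift mm [  76.3 -197.   131.4] turn [ 0.0001 -0.0004 -0.0005] F [ 1.7 -0.8  0.3] gap 84.5
```

```bash
python3 -m inch '[{"x":19,"y":-49,"z":15,"ax":0,"ay":0,"az":0,"gripper":85},{"x":19,"y":-49,"z":29,"ax":0,"ay":0,"az":0,"gripper":85},{"x":19,"y":-49,"z":29,"ax":0,"ay":0,"az":0,"gripper":85},{"x":19,"y":-50,"z":29,"ax":0,"ay":0,"az":0,"gripper":60},{"x":0,"y":0,"z":29,"ax":0,"ay":0,"az":0,"gripper":60}]'
python3 - <<'E'
from h import *
from cell import *
to(475,187,25,.065)
c=read_camera("side");a=c["image"][230:360,240:360];b=read_camera("top")["image"][200:300,160:280]
cv2.imwrite("pics/g1.png",np.hstack([cv2.resize(a,(400,433)),cv2.resize(b,(400,433))]))
E
```

```text
time_s: 2.22
eef_pos: [0.4759, 0.1886, 0.0993]
orientation: [-3.14, -0.002, 0.069]
ft_force: [0.5, 0.0, -0.1]
finger_gap: 0.0603
grip_force: 0.0
t 2.23 at [475.9 188.6  99.3] rpy [-3.1404e+00 -2.1000e-03  6.8700e-02] shift mm [-1.2  1.6 74.3] turn [-0.0012 -0.0021  0.0037] F [ 0.5  0.  -0.1] gap 60.3
```

View pics/g1.png

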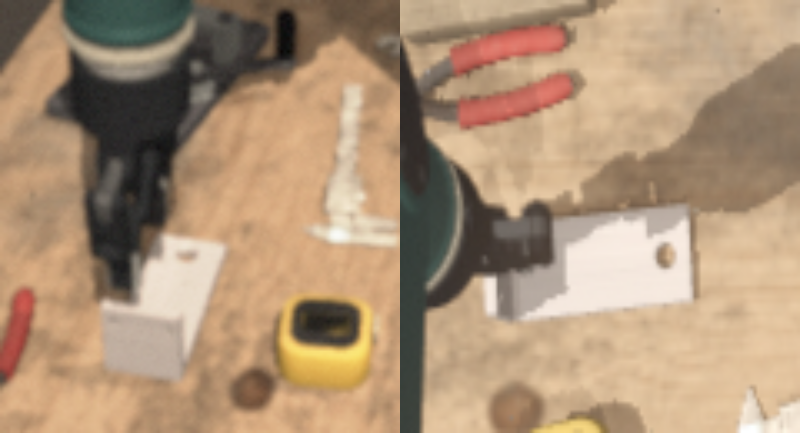

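The side view (left) shows the fingers over the upright at about (125,290), perhaps offset towards +x. In the top view they are at about (525,235). I'll check by projecting.

Run:
```python
from h import *
T=np.load("top0.npz");S=np.load("side0.npz")
for X in((.476,.1886,.1),(.476,.1586,.11),(.476,.2186,.11),(.475,.187,.06)):
    u,v=proj(S,X);a,b=proj(T,X);print(X,"side",(u-240)*3.33,(v-230)*3.33,"top",400+(a-160)*3.33,(b-200)*4.33)
```

```text
(0.476, 0.1886, 0.1) side 139.9747369331709 261.8670057553441 top 473.39450005754605 249.95776075980442
(0.476, 0.1586, 0.11) side 154.22874962263833 222.6789022599409 top 513.4275942632712 246.60072269630678
(0.476, 0.2186, 0.11) side 123.90260699434147 280.01326102517277 top 425.4769982220349 249.24238870593092
(0.475, 0.187, 0.06) side 144.33352048101713 304.123035336991 top 490.6521011835492 259.49761490293355
```

The projections agree with the picture, so I'll descend and grip.

```bash
python3 -m inch '[{"x":-1,"y":2,"z":30,"ax":0,"ay":0,"az":0,"gripper":60},{"x":0,"y":0,"z":30,"ax":0,"ay":0,"az":0,"gripper":60},{"x":0,"y":0,"z":14,"ax":0,"ay":0,"az":0,"gripper":60},{"x":0,"y":0,"z":0,"ax":0,"ay":0,"az":0,"gripper":40},{"x":0,"y":0,"z":0,"ax":0,"ay":0,"az":0,"gripper":0}]' 60;  python3 -m inch '[{"x":0,"y":0,"z":0,"ax":0,"ay":0,"az":0,"gripper":0},{"x":0,"y":0,"z":0,"ax":0,"ay":0,"az":0,"gripper":0},{"x":0,"y":0,"z":0,"ax":0,"ay":0,"az":0,"gripper":0}]' 80
```

```text
time_s: 2.95
eef_pos: [0.4745, 0.183, 0.0274]
orientation: [-3.141, -0.002, 0.065]
ft_force: [-0.1, 1.1, 0.6]
finger_gap: 0.0245
grip_force: 0.0
time_s: 3.32
eef_pos: [0.4749, 0.1835, 0.0277]
orientation: [-3.141, -0.003, 0.065]
ft_force: [-0.2, 1.4, 4.9]
finger_gap: 0.0066
grip_force: 78.6
```

```bash
python3 -m inch '[{"x":0,"y":0,"z":-20,"ax":0,"ay":0,"az":0,"gripper":0},{"x":0,"y":0,"z":-30,"ax":0,"ay":0,"az":0,"gripper":0},{"x":0,"y":0,"z":-25,"ax":0,"ay":0,"az":0.07,"gripper":0},{"x":0,"y":0,"z":0,"ax":0,"ay":0,"az":0.07,"gripper":0},{"x":0,"y":0,"z":0,"ax":0,"ay":0,"az":0.065,"gripper":0}]'; python3 -m inch '[{"x":30,"y":30,"z":0,"ax":0,"ay":0,"az":0,"gripper":0},{"x":40,"y":40,"z":0,"ax":0,"ay":0,"az":0,"gripper":0},{"x":40,"y":40,"z":0,"ax":0,"ay":0,"az":0,"gripper":0},{"x":42,"y":45,"z":0,"ax":0,"ay":0,"az":0,"gripper":0},{"x":0,"y":0,"z":0,"ax":0,"ay":0,"az":0,"gripper":0}]'
python3 - <<'E'
from h import *
from cell import *
to(604,8.3,103,-.14)
for n in("side","top"):
    c=read_camera(n);np.savez(n+"1.npz",**c)
S=np.load("side1.npz")["image"][215:325,230:360];T=np.load("top1.npz")["image"][165:275,235:385]
cv2.imwrite("pics/g2.png",np.hstack([cv2.resize(S,None,fx=2.8,fy=2.8,interpolation=2),cv2.resize(T,None,fx=2.8,fy=2.8,interpolation=2)]))
E
```

```text
time_s: 3.95
eef_pos: [0.4737, 0.183, 0.1023]
orientation: [-3.141, -0.001, -0.142]
ft_force: [-0.2, 0.3, -2.4]
finger_gap: 0.0069
grip_force: 78.5
time_s: 4.58
eef_pos: [0.6062, 0.0042, 0.1021]
orientation: [3.141, -0.005, -0.144]
ft_force: [-1.5, 0.2, -3.1]
finger_gap: 0.0068
grip_force: 78.9
t 4.58 at [606.2   4.2 102.1] rpy [ 3.1407 -0.0047 -0.1442] shift mm [-2.7 -3.8 -0.9] turn [ 0.0009 -0.0047 -0.0042] F [-1.5  0.2 -3.1] gap 6.8
```

View pics/g2.png

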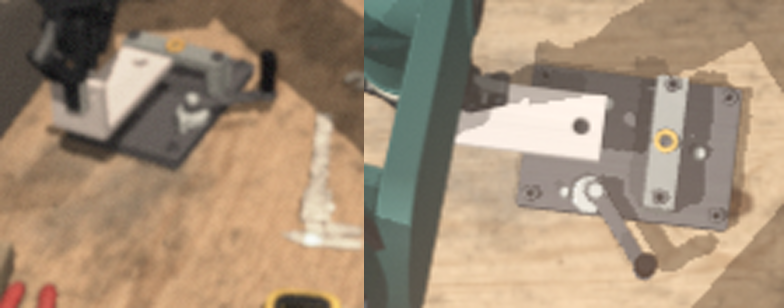

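In the side view (left) the bracket hangs level. In the top view (right) its tip edge is at x≈603, from y≈97 to 160, with the hole at (581,126), the pin at (700,153) and the bush at (666,141). I'll measure these precisely.

Run:
```python
from h import *
T=np.load("top1.npz");g=T["image"].min(2)
ox,oy=270,190
m=(g[oy:oy+40,ox:ox+60]>185).astype(np.uint8)
cs,_=cv2.findContours(m,cv2.RETR_CCOMP,cv2.CHAIN_APPROX_NONE)
k=max(cs,key=cv2.contourArea)[:,0]+[ox,oy]
print("bbox",k.min(0),k.max(0))
for u in range(284,320,5):
    col=np.where(m[:,u-ox])[0]; print(u,(col.min()+oy,col.max()+oy) if len(col) else None,end=" ")
for v in range(202,220,3):
    r=np.where(m[v-oy])[0];print("row",v,r.max()+ox,end=" ")
# subpixel: hole
p=T["image"][204:217,305:321].min(2).astype(float);hm=255-p;hm=np.clip(hm-100,0,None)
yy,xx=np.mgrid[204:217,305:321];
print("\nhole patch\n",p.astype(int))
hsv=cv2.cvtColor(T["image"],cv2.COLOR_BGR2HSV);b=(hsv[...,1]>130)&(hsv[...,2]>130)&(hsv[...,0]<35);b[:,:335]=0;b[:,352:]=0;b[:205]=0;b[:225][225:]=0
ys,xs=np.where(b[205:225]);print("bush",xs.mean(),ys.mean()+205,len(xs),"world",cast(T,(xs.mean(),ys.mean()+205),.064))
```

```text
bbox [270 199] [321 221]
284 (np.int64(203), np.int64(217)) 289 (np.int64(202), np.int64(218)) 294 (np.int64(202), np.int64(218)) 299 (np.int64(202), np.int64(219)) 304 (np.int64(201), np.int64(220)) 309 (np.int64(200), np.int64(220)) 314 (np.int64(199), np.int64(229)) 319 (np.int64(199), np.int64(216)) row 202 320 row 205 320 row 208 320 row 211 319 row 214 319 row 217 318 
hole patch
 [[233 232 232 232 233 232 233 232 233 233 233 234 234 234 234 222]
 [233 232 233 232 232 233 232 232 231 231 232 232 232 232 231 216]
 [234 234 234 234 233 231 223 216 222 230 232 232 231 231 230 208]
 [234 234 234 234 228 195 150 144 165 200 228 232 232 232 229 201]
 [231 232 232 230 210 131  92  94 110 147 203 233 233 233 226 190]
 [230 231 231 224 180  93  88  91 100 109 173 230 232 232 224 178]
 [230 231 230 223 176  87  89  93 101 107 168 230 232 233 223 157]
 [227 228 228 225 200 112  90  97 103 120 184 230 230 231 220 144]
 [231 230 229 228 222 190 133 115 128 177 220 229 229 230 217 130]
 [230 229 229 229 229 226 219 215 218 226 230 229 229 228 215 114]
 [230 230 231 231 231 231 230 229 230 230 231 230 231 229 208 104]
 [229 230 229 229 230 230 230 231 231 231 232 232 231 228 202 103]
 [230 230 230 230 230 230 230 230 229 230 230 230 230 225 189 101]]
bush nan nan 0 world [nan nan]<stdin>:17: RuntimeWarning: Mean of empty slice.
  ret = ret.dtype.type(ret / rcount)
```

Run:
```python
from h import *
T=np.load("top1.npz");I=T["image"]
p=I[204:217,305:319].min(2).astype(float);w=np.clip(225-p,0,None);w[:2]=0;w[10:]=0;w[:,12:]=0
yy,xx=np.mgrid[204:217,305:319];u,v=(w*xx).sum()/w.sum(),(w*yy).sum()/w.sum()
H=cast(T,(u,v),.079);print("hole",u,v,H*1e3)
# edge subpixel: half level crossings of tip, top side and bottom side
g=I.min(2).astype(float)
def cr(a,l=165):
    i=np.where((a[:-1]>=l)&(a[1:]<l))[0][0];return i+(a[i]-l)/(a[i]-a[i+1])
tip=np.array([cast(T,(312+cr(g[r,312+4:])+4,r),.082) for r in (203,204,205,213,214,215,216)])
print("tip yaw",np.polyfit(tip[:,0],tip[:,1],1),tip.mean(0))
top=np.array([cast(T,(c,210-5-cr(g[205::-1,c])+0),.082) for c in (302,304,306,308,316,317,318)])
bot=np.array([cast(T,(c,214+cr(g[214:,c])),.082) for c in (296,299,302,305,308,316,317)])
for a in(top,bot):print(np.round(a*1e3,1).tolist())
Tb=I[205:228,335:352].astype(int);s=np.clip(Tb[...,2]-Tb[...,0]-60,0,None);yy,xx=np.mgrid[205:228,335:352]
b=((s*xx).sum()/s.sum(),(s*yy).sum()/s.sum());print("bush",b,cast(T,b,.064)*1e3)
pn=I[212:228,353:367].min(2).astype(float);s=np.clip(pn-np.median(pn)-40,0,None);yy,xx=np.mgrid[212:228,353:367]
b=((s*xx).sum()/s.sum(),(s*yy).sum()/s.sum());print("pin",b,cast(T,b,.030)*1e3);print(pn.astype(int))
```

```text
hole 311.98291340863017 209.63249348392702 [ 586.48593066 -112.74308836]
tip yaw [-0.15462334 -0.04133899] [ 0.58456535 -0.13172644]
[[617.1, -89.6], [615.4, -94.4], [614.8, -99.1], [614.4, -103.9], [613.0, -122.9], [612.9, -125.3], [612.7, -127.7]]
[[562.3, -74.3], [561.4, -81.4], [560.2, -88.5], [559.3, -95.6], [558.3, -102.7], [555.5, -121.6], [555.0, -123.9]]
bush (np.float64(342.44283121597095), np.float64(214.74228675136115)) [ 575.42771711 -185.93000288]
pin (np.float64(354.949494949495), np.float64(219.24242424242425)) [ 570.06780502 -218.7977765 ]
[[ 99  99  98 100  99 111 136 137 136 136 137 136 137 137]
 [ 99  99  98  98  98 110 136 137 137 137 136 137 136 137]
 [ 99  99  99  98  98 110 137 136 135 135 135 136 138 136]
 [ 99  99 100  99 108 133 135 136 137 135 136 137 137 134]
 [ 91  99  98 100 112 137 138 138 138 136 137 136 136 134]
 [ 98 116 124 102 100 116 137 136 138 138 136 137 136 134]
 [128 164 193 150  99 101 114 135 134 135 135 136 137 133]
 [143 179 213 177 106 108 133 137 137 137 136 136 137 132]
 [140 179 214 173 103 110 137 137 138 137 136 138 137 133]
 [124 146 159 124 110 133 137 138 136 138 136 137 137 132]
 [104 110 108 111 135 137 137 137 136 137 136 137 138 130]
 [ 99 100  99 110 138 137 138 138 136 137 137 137 136 128]
 [ 99  99  98 111 136 137 137 136 136 135 135 135 134 125]
 [ 99  99 100 109 137 136 137 137 136 135 135 136 136 123]
 [100  98 101 108 136 136 136 135 136 137 137 136 132 118]
 [100 100  99 112 136 136 136 134 136 135 136 135 131 115]]
```

```bash
python3 -m inch '[{"x":-0.5,"y":0,"z":13,"ax":0,"ay":0,"az":0,"gripper":0},{"x":0,"y":0,"z":13,"ax":0,"ay":0,"az":0,"gripper":0},{"x":0,"y":0,"z":13,"ax":0,"ay":0,"az":0,"gripper":0},{"x":0,"y":0,"z":0,"ax":0,"ay":0,"az":0,"gripper":0}]'; python3 -m inch '[{"x":0,"y":20,"z":0,"ax":0,"ay":0,"az":0,"gripper":0},{"x":0,"y":20,"z":0,"ax":0,"ay":0,"az":0,"gripper":0},{"x":0,"y":20,"z":0,"ax":0,"ay":0,"az":0,"gripper":0},{"x":0,"y":15,"z":0,"ax":0,"ay":0,"az":0,"gripper":0},{"x":0,"y":0,"z":0,"ax":0,"ay":0,"az":0,"gripper":0}]'
python3 - <<'E'
from h import *
from cell import *
to(591,-101.5,63,-.142)
for n in("side","top"):
    c=read_camera(n);np.savez(n+"2.npz",**c)
S=np.load("side2.npz")["image"][215:290,245:345];T=np.load("top2.npz")["image"][170:275,280:385]
cv2.imwrite("pics/g3.png",np.hstack([cv2.resize(S,(400,400),interpolation=2),cv2.resize(T,(400,400),interpolation=2)]))
E
```

```text
time_s: 5.18
eef_pos: [0.6003, 0.009, 0.0606]
orientation: [3.142, 0.004, -0.139]
ft_force: [-0.4, -0.7, -2.8]
finger_gap: 0.0065
grip_force: 79.0
time_s: 5.8
eef_pos: [0.5914, -0.0675, 0.0625]
orientation: [-3.142, -0.0, -0.143]
ft_force: [0.9, -0.5, -2.4]
finger_gap: 0.0068
grip_force: 79.0
t 5.8 at [591.4 -67.5  62.5] rpy [-3.1416e+00 -3.0000e-04 -1.4260e-01] shift mm [ 4.4 33.7 -0.5] turn [-0.     -0.0003 -0.0006] F [ 0.9 -0.5 -2.4] gap 6.8
```

View pics/g3.png

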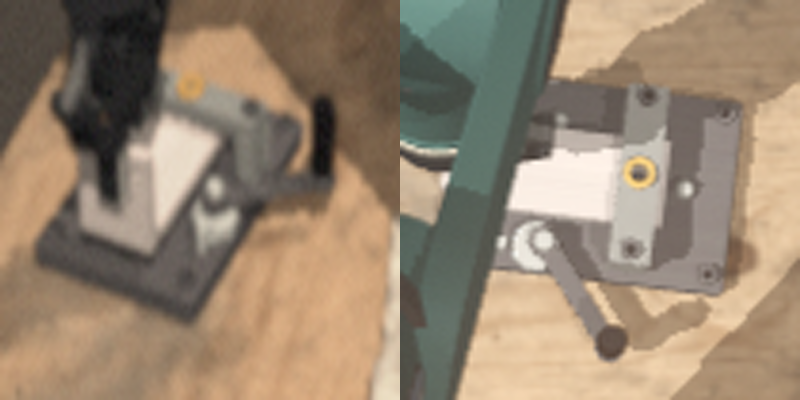

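The side view shows the bracket level above the deck and entering under the bridge. The top view shows its edges at about (560,127) and (560,218), the bush at (640,172) and the pin at (687,189). The arm was still settling, so I'll let it rest and measure the lateral alignment.

```bash
python3 -m inch '[{"x":0,"y":0,"z":0,"ax":0,"ay":0,"az":0,"gripper":0},{"x":0,"y":0,"z":0,"ax":0,"ay":0,"az":0,"gripper":0},{"x":0,"y":0,"z":0,"ax":0,"ay":0,"az":0,"gripper":0},{"x":0,"y":0,"z":0,"ax":0,"ay":0,"az":0,"gripper":0}]'
python3 - <<'E'
from h import *
from cell import *
to(588.9,-100.7,63,-.142)
T=read_camera("top");I=T["image"];to(588.9,-100.7,63,-.142)
g=I.min(2).astype(float);J=np.array([580.2,-156.7]);ex=np.array([.99,-.1414]);ey=np.array([.1414,.99])
lo,up=[],[]
for c in range(316,335,2):
    col=g[:,c];d=np.diff(cv2.GaussianBlur(col[:,None],(1,3),0)[:,0])
    def pk(a,b,s):
        q=np.clip(s*d[a:b],0,None);i=a+int(q.argmax());k=np.arange(max(i-1,a),i+2);return (np.clip(s*d[k],0,None)*(k+.5)).sum()/np.clip(s*d[k],0,None).sum()
    for L,(a,b,s) in((up,(196,212,1)),(lo,(219,236,-1))):
        r=pk(a,b,s);w=cast(T,(c,r),.0435)*1e3-J;L.append((round(w@ex,1),round(w@ey,1)))
print("up",up);print("lo",lo)
print(g[198:232,324].astype(int))
E
```

```text
time_s: 6.4
eef_pos: [0.5915, -0.0657, 0.0623]
orientation: [-3.141, 0.0, -0.14]
ft_force: [0.1, 0.1, -3.2]
finger_gap: 0.0066
grip_force: 79.0
t 6.4 at [591.5 -65.7  62.3] rpy [-3.1415e+00  1.0000e-04 -1.3980e-01] shift mm [ 2.3 35.  -0.7] turn [-0.0001  0.0001  0.0022] F [ 0.1  0.1 -3.2] gap 6.6
t 6.45 at [591.5 -65.7  62.3] rpy [-3.1415e+00  1.0000e-04 -1.3990e-01] shift mm [ 2.3 35.  -0.7] turn [-0.0001  0.0001  0.0021] F [ 1.2 -0.1 -4.1] gap 6.7
up [(np.float64(4.3), np.float64(35.1)), (np.float64(6.5), np.float64(30.4)), (np.float64(12.5), np.float64(26.2)), (np.float64(15.4), np.float64(21.6)), (np.float64(25.8), np.float64(17.9)), (np.float64(26.2), np.float64(12.9)), (np.float64(25.5), np.float64(7.9)), (np.float64(25.7), np.float64(3.0)), (np.float64(25.9), np.float64(-2.0)), (np.float64(26.2), np.float64(-6.9))]
lo [(np.float64(-30.4), np.float64(31.0)), (np.float64(-30.5), np.float64(26.1)), (np.float64(-31.7), np.float64(21.0)), (np.float64(-31.5), np.float64(16.1)), (np.float64(-31.2), np.float64(11.2)), (np.float64(-30.6), np.float64(6.3)), (np.float64(-30.1), np.float64(1.5)), (np.float64(-31.1), np.float64(-3.6)), (np.float64(-30.9), np.float64(-8.5)), (np.float64(-30.5), np.float64(-13.3))]
[ 97  95  96 105  91  84 162 168 169 171 171 169 224 231 231 232 230 229
 229 228 227 228 230 228 229 229 229 228 206 154 107 100  99 100]
```

```bash
python3 -m inch '[{"x":2.2,"y":10,"z":0,"ax":0,"ay":0,"az":0,"gripper":0},{"x":0,"y":14,"z":0,"ax":0,"ay":0,"az":0,"gripper":0},{"x":0,"y":10,"z":0,"ax":0,"ay":0,"az":0,"gripper":0},{"x":0,"y":0,"z":0,"ax":0,"ay":0,"az":0,"gripper":0},{"x":0,"y":0,"z":0,"ax":0,"ay":0,"az":0,"gripper":0}]';  python3 -m inch '[{"x":0,"y":0,"z":0,"ax":0,"ay":0,"az":0,"gripper":0},{"x":0,"y":0,"z":0,"ax":0,"ay":0,"az":0,"gripper":0}]';python3 - <<'E'
from h import *
from cell import *
T=read_camera("top");to(588.4,-101,63,-.142);I=T["image"];cv2.imwrite("pics/t4.png",I)
print(I[205:232,347:368].min(2))
J=np.array([580.2,-156.7]);ex=np.array([.99,-.1414]);ey=np.array([.1414,.99])
for y in(-62,-80):
  for x in(-28,0,28):
    w=(J+ex*x+ey*y)/1e3;print((x,y),np.round(proj(T,[*w,.0435 if x or y<-70 else .031]),1))
E
```

```text
time_s: 7.08
eef_pos: [0.5887, -0.1, 0.0623]
orientation: [-3.141, 0.0, -0.141]
ft_force: [0.6, -1.0, -3.2]
finger_gap: 0.0066
grip_force: 79.0
time_s: 7.32
eef_pos: [0.5889, -0.0995, 0.0623]
orientation: [-3.141, 0.0, -0.14]
ft_force: [-0.4, 0.5, -2.1]
finger_gap: 0.0069
grip_force: 79.0
t 7.38 at [588.9 -99.6  62.3] rpy [-3.1415e+00  1.0000e-04 -1.3970e-01] shift mm [-0.3  1.5 -0.7] turn [-0.0001  0.0001  0.0023] F [ 0.5 -0.1 -3.1] gap 6.9
[[134 130 107  85  86  85  85  83  85  83  84  83  86  89  97  97  97  97
   98  97  97]
 [134 138 148 145 146 142 122 104 105 101  85  84  83  87  97  99  98  99
   97 106 130]
 [135 140 162 167 168 168 167 166 165 165 164 175 197 192 170 163 134 127
   98 100 105]
 [133 140 162 169 170 188 224 224 224 224 224 227 229 228 226 226 216 161
   99  98  97]
 [147 179 174 172 172 193 232 232 231 231 232 231 231 230 230 230 218 137
   97  96  97]
 [181 184 174 173 174 194 233 233 233 233 233 233 233 231 231 232 219 130
   97  95  95]
 [185 182 172 172 173 193 233 233 234 235 234 234 234 234 233 233 221 133
   97  99  97]
 [186 180 172 172 172 192 232 2
[... 1193 characters left out ...]
00 100
   99  99 106]
 [174 170 170 190 229 230 229 229 229 229 230 230 231 232 223 169 100  97
   98  98 107]
 [170 169 169 189 229 229 230 230 230 230 230 229 230 230 218 137  99  99
   99  99 106]
 [146 152 155 181 218 227 227 227 228 229 229 229 230 230 217 131  97  98
   97 101 116]
 [110 110 116 125 141 154 171 180 183 192 205 214 215 217 217 150  97 109
  127 106 112]
 [100  98 101 100 101 104 112 115 116 129 154 159 161 165 164 139 132 134
  131 104 107]
 [ 98  99 101 101 100 100 100 100 100 110 137 137 139 139 138 137 136 138
  131  97  98]]
(-28, -62) [353.9 228.9]
(0, -62) [354.7 218.6]
(28, -62) [356.3 206.6]
(-28, -80) [361.2 229.7]
(0, -80) [362.4 218.5]
(28, -80) [363.6 207.4]
```

The hole is over the pin, and the edges and tip match the predicted loaded pose to within about 0.7 mm. I'll lower it.

```bash
python3 -m inch '[{"x":0,"y":0,"z":3,"ax":0,"ay":0,"az":0,"gripper":0},{"x":0,"y":0,"z":3,"ax":0,"ay":0,"az":0,"gripper":0},{"x":0,"y":0,"z":2,"ax":0,"ay":0,"az":0,"gripper":0},{"x":0,"y":0,"z":0,"ax":0,"ay":0,"az":0,"gripper":0},{"x":0,"y":0,"z":0,"ax":0,"ay":0,"az":0,"gripper":0}]';  python3 -m inch '[{"x":0,"y":0,"z":3,"ax":0,"ay":0,"az":0,"gripper":0},{"x":0,"y":0,"z":2,"ax":0,"ay":0,"az":0,"gripper":0},{"x":0,"y":0,"z":2,"ax":0,"ay":0,"az":0,"gripper":0},{"x":0,"y":0,"z":0,"ax":0,"ay":0,"az":0,"gripper":0},{"x":0,"y":0,"z":0,"ax":0,"ay":0,"az":0,"gripper":0}]'
```

```text
time_s: 8.0
eef_pos: [0.5889, -0.0999, 0.0543]
orientation: [-3.141, -0.0, -0.14]
ft_force: [0.1, -0.7, -2.8]
finger_gap: 0.0068
grip_force: 79.0
time_s: 8.62
eef_pos: [0.5889, -0.0999, 0.0473]
orientation: [-3.142, 0.0, -0.14]
ft_force: [0.1, 0.2, -2.2]
finger_gap: 0.007
grip_force: 79.0
```

```bash
python3 -m inch '[{"x":0,"y":0,"z":1,"ax":0,"ay":0,"az":0,"gripper":0},{"x":0,"y":0,"z":0.7,"ax":0,"ay":0,"az":0,"gripper":0},{"x":0,"y":0,"z":0,"ax":0,"ay":0,"az":0,"gripper":0}]';  python3 -m inch '[{"x":0,"y":0,"z":0,"ax":0,"ay":0,"az":0,"gripper":35},{"x":0,"y":0,"z":0,"ax":0,"ay":0,"az":0,"gripper":35},{"x":0,"y":0,"z":0,"ax":0,"ay":0,"az":0,"gripper":35}]'; python3 -m inch '[{"x":0,"y":0,"z":-15,"ax":0,"ay":0,"az":0,"gripper":35},{"x":0,"y":0,"z":-25,"ax":0,"ay":0,"az":0,"gripper":35},{"x":0,"y":0,"z":-30,"ax":0,"ay":0,"az":0,"gripper":35},{"x":0,"y":0,"z":-30,"ax":0,"ay":0,"az":0,"gripper":35},{"x":0,"y":0,"z":0,"ax":0,"ay":0,"az":0,"gripper":0}]'
python3 - <<'E'
from h import *
from cell import *
for n in("side","top"):
    c=read_camera(n);np.savez(n+"3.npz",**c)
to(480,-215,160,-.14)
S=np.load("side3.npz")["image"][215:290,245:345];T=np.load("top3.npz")["image"][170:275,280:385]
cv2.imwrite("pics/g5.png",np.hstack([cv2.resize(S,(400,400),interpolation=2),cv2.resize(T,(400,400),interpolation=2)]))
E
```

```text
time_s: 9.0
eef_pos: [0.589, -0.0998, 0.0458]
orientation: [-3.141, -0.0, -0.14]
ft_force: [0.2, 1.5, 0.2]
finger_gap: 0.0067
grip_force: 79.5
time_s: 9.38
eef_pos: [0.5891, -0.1, 0.0457]
orientation: [3.142, -0.0, -0.14]
ft_force: [-0.4, 0.4, -0.4]
finger_gap: 0.0347
grip_force: 0.0
time_s: 10.0
eef_pos: [0.5912, -0.1005, 0.1493]
orientation: [3.141, -0.006, -0.14]
ft_force: [0.8, 0.1, -0.8]
finger_gap: 0.018
grip_force: 0.0
t 10.1 at [589.  -99.9 146.2] rpy [ 3.1415e+00 -1.0000e-03 -1.4020e-01] shift mm [-91.8 129.2 -13.8] turn [ 0.0001 -0.001  -0.0002] F [ 0.5  0.4 -1.2] gap 3.4
```

View pics/g5.png

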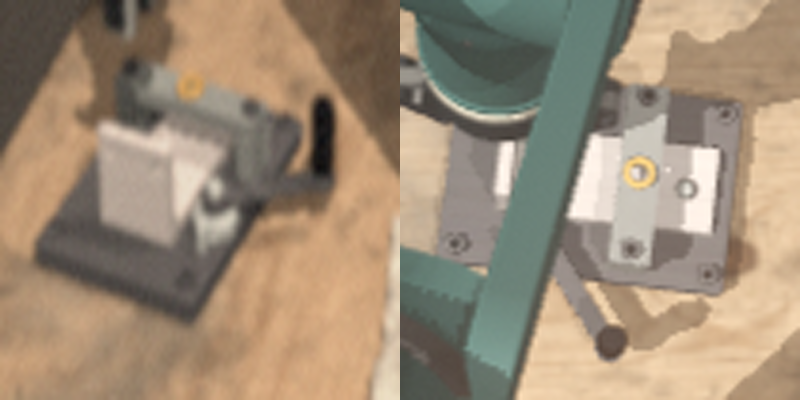

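The bracket lies flat with the pin showing through its hole at (687,188) in the top view. The handle is at (611,342). Next I'll approach the handle.

```bash
python3 -m inch '[{"x":-36,"y":26,"z":0,"ax":0,"ay":0,"az":0,"gripper":60},{"x":-37,"y":26,"z":0,"ax":0,"ay":0,"az":0,"gripper":60},{"x":-37,"y":27,"z":0,"ax":0,"ay":0,"az":0,"gripper":60},{"x":0,"y":0,"z":0,"ax":0,"ay":0,"az":-0.16,"gripper":60},{"x":0,"y":0,"z":0,"ax":0,"ay":0,"az":-0.16,"gripper":60}]';  python3 -m inch '[{"x":0,"y":0,"z":0,"ax":0,"ay":0,"az":-0.16,"gripper":60},{"x":0,"y":0,"z":0,"ax":0,"ay":0,"az":-0.16,"gripper":60},{"x":0,"y":0,"z":0,"ax":0,"ay":0,"az":0,"gripper":60},{"x":0,"y":0,"z":0,"ax":0,"ay":0,"az":0,"gripper":60}]'
python3 - <<'E'
from h import *
from cell import *
to(469,-163,48,.5)
c=read_camera("side");t=read_camera("top")
print("side proj tcp/handle top",proj(c,np.array(get_obs()["eef_pos"])),proj(c,[.469,-.163,.084]))
S=c["image"][200:290,260:360];T=t["image"][190:290,280:380]
cv2.imwrite("pics/g6.png",np.hstack([cv2.resize(S,(400,360),interpolation=2),cv2.resize(T,(400,360),interpolation=2)]))
E
```

```text
time_s: 10.72
eef_pos: [0.4674, -0.1626, 0.1446]
orientation: [-3.14, 0.002, 0.184]
ft_force: [0.2, 0.9, -0.0]
finger_gap: 0.0601
grip_force: 0.0
time_s: 11.22
eef_pos: [0.4685, -0.1625, 0.1451]
orientation: [-3.14, 0.001, 0.497]
ft_force: [-0.0, 0.0, 0.7]
finger_gap: 0.0599
grip_force: 0.0
t 11.22 at [ 468.5 -162.5  145.1] rpy [-3.1404e+00  7.0000e-04  4.9670e-01] shift mm [ 0.3  0.8 97.1] turn [-0.0012  0.0007 -0.0033] F [-0.   0.   0.7] gap 59.9
side proj tcp/handle top (np.float64(326.6902349495859), np.float64(215.2030497531483)) (np.float64(326.31066632302037), np.float64(233.6149110260955))
```

View pics/g6.png

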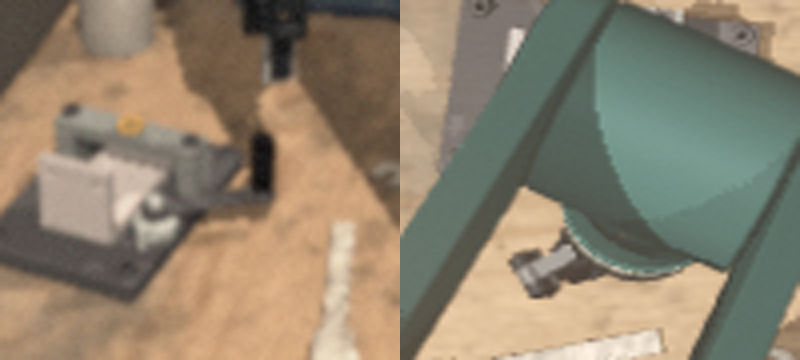

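The side view shows the fingers at (280,70) above the handle at (262,165), which agrees with the projections. I'll descend and grip lightly.

```bash
python3 -m inch '[{"x":0,"y":0,"z":30,"ax":0,"ay":0,"az":0,"gripper":60},{"x":0,"y":0,"z":35,"ax":0,"ay":0,"az":0,"gripper":60},{"x":0,"y":0,"z":30,"ax":0,"ay":0,"az":0,"gripper":60},{"x":0,"y":0,"z":0,"ax":0,"ay":0,"az":0,"gripper":40},{"x":0,"y":0,"z":0,"ax":0,"ay":0,"az":0,"gripper":15}]' 20;  python3 -m inch '[{"x":0,"y":0,"z":0,"ax":0,"ay":0,"az":0,"gripper":15},{"x":0,"y":0,"z":0,"ax":0,"ay":0,"az":0,"gripper":15},{"x":0,"y":0,"z":0,"ax":0,"ay":0,"az":0,"gripper":15}]' 20
python3 - <<'E'
from h import *
from cell import get_obs
p=np.array([537,-125.5]);e=np.array(get_obs()["eef_pos"])[:2]*1e3
d=e-p;print(np.hypot(*d),np.degrees(np.arctan2(d[1],d[0])));to(469,-163,48,.5)
E
```

```text
time_s: 11.95
eef_pos: [0.4695, -0.163, 0.0513]
orientation: [3.141, -0.0, 0.499]
ft_force: [0.3, -0.7, 0.7]
finger_gap: 0.0245
grip_force: 0.0
time_s: 12.32
eef_pos: [0.4697, -0.1632, 0.0516]
orientation: [3.14, -0.001, 0.5]
ft_force: [-0.6, -0.0, 5.8]
finger_gap: 0.0181
grip_force: 22.1
77.11728621875194 -150.73642256201992
t 12.32 at [ 469.7 -163.2   51.6] rpy [ 3.1399e+00 -1.1000e-03  4.9980e-01] shift mm [-0.5 -0.5  3.6] turn [ 0.0017 -0.0011 -0.0002] F [-0.6 -0.   5.8] gap 18.1
```

```bash
python3 -m inch '[{"x":0.7,"y":-10.4,"z":0,"ax":0,"ay":0,"az":0.13,"gripper":15},{"x":0.7,"y":-10.4,"z":0,"ax":0,"ay":0,"az":0.13,"gripper":15},{"x":0.7,"y":-10.4,"z":0,"ax":0,"ay":0,"az":0.13,"gripper":15},{"x":0.7,"y":-10.4,"z":0,"ax":0,"ay":0,"az":0.13,"gripper":15},{"x":0,"y":0,"z":0,"ax":0,"ay":0,"az":0,"gripper":15}]' 20
python3 - <<'E'
from h import *
from cell import get_obs
p=np.array([537,-125.5]);o=get_obs();e=np.array(o["eef_pos"])[:2]*1e3
d=e-p;print(np.hypot(*d),np.degrees(np.arctan2(d[1],d[0])),np.degrees(o["orientation"][2]),o["moment"])
E
```

```text
time_s: 12.95
eef_pos: [0.4587, -0.1222, 0.0515]
orientation: [3.141, 0.0, -0.021]
ft_force: [-3.9, -2.3, 9.7]
finger_gap: 0.0176
grip_force: 22.6
78.33450404227342 177.58639907915455 -1.2090069706265656 [-0.17719113  0.61239686 -0.18045199]
```

```bash
python3 -m inch '[{"x":0.7,"y":-10.4,"z":0,"ax":0,"ay":0,"az":0.13,"gripper":15},{"x":0.7,"y":-10.4,"z":0,"ax":0,"ay":0,"az":0.13,"gripper":15},{"x":0.7,"y":-10.4,"z":0,"ax":0,"ay":0,"az":0.13,"gripper":15},{"x":0.7,"y":-10.4,"z":0,"ax":0,"ay":0,"az":0.13,"gripper":15},{"x":0,"y":0,"z":0,"ax":0,"ay":0,"az":0,"gripper":15}]' 20
python3 - <<'E'
from h import *
from cell import get_obs
p=np.array([537,-125.5]);o=get_obs();e=np.array(o["eef_pos"])[:2]*1e3
d=e-p;print(np.hypot(*d),np.degrees(np.arctan2(d[1],d[0])),np.degrees(o["orientation"][2]),o["moment"])
E
python3 -m inch '[{"x":0.7,"y":-10.4,"z":0,"ax":0,"ay":0,"az":0.13,"gripper":15},{"x":0.7,"y":-10.4,"z":0,"ax":0,"ay":0,"az":0.13,"gripper":15},{"x":0.7,"y":-10.4,"z":0,"ax":0,"ay":0,"az":0.13,"gripper":15},{"x":0,"y":0,"z":0,"ax":0,"ay":0,"az":0,"gripper":15}]' 20
python3 - <<'E'
from h import *
from cell import get_obs
p=np.array([537,-125.5]);o=get_obs();e=np.array(o["eef_pos"])[:2]*1e3
d=e-p;print(np.hypot(*d),np.degrees(np.arctan2(d[1],d[0])),np.degrees(o["orientation"][2]),o["moment"])
E
```

```text
time_s: 13.58
eef_pos: [0.4696, -0.082, 0.0515]
orientation: [3.141, 0.002, -0.541]
ft_force: [-4.4, 1.8, 13.6]
finger_gap: 0.0179
grip_force: 22.9
80.1798197771297 147.13921041016872 -31.01484565769117 [ 0.16305987  0.79819177 -0.22661996]
time_s: 14.08
eef_pos: [0.4904, -0.0585, 0.0514]
orientation: [3.141, 0.003, -0.932]
ft_force: [-4.7, 4.5, 15.2]
finger_gap: 0.018
grip_force: 23.0
81.65142228051349 124.8120799136889 -53.39287071065204 [ 0.63982006  0.82625898 -0.21588999]
```

```bash
python3 -m inch '[{"x":1,"y":-7,"z":-0.3,"ax":0,"ay":0,"az":0.08,"gripper":15},{"x":1,"y":-6,"z":-0.3,"ax":0,"ay":0,"az":0.08,"gripper":15},{"x":0,"y":0,"z":0,"ax":0,"ay":0,"az":0,"gripper":15}]' 40
python3 - <<'E'
from h import *
from cell import get_obs
p=np.array([537,-125.5]);o=get_obs();e=np.array(o["eef_pos"])[:2]*1e3
d=e-p;print(np.hypot(*d),np.degrees(np.arctan2(d[1],d[0])),np.degrees(o["orientation"][2]),o["moment"])
E
python3 -m inch '[{"x":0.3,"y":-3,"z":0,"ax":0,"ay":0,"az":0.05,"gripper":15},{"x":0,"y":-2,"z":0,"ax":0,"ay":0,"az":0,"gripper":15},{"x":0,"y":0,"z":0,"ax":0,"ay":0,"az":0,"gripper":15}]' 40
python3 - <<'E'
from h import *
from cell import get_obs
p=np.array([537,-125.5]);o=get_obs();e=np.array(o["eef_pos"])[:2]*1e3
d=e-p;print(np.hypot(*d),np.degrees(np.arctan2(d[1],d[0])),np.degrees(o["orientation"][2]),o["moment"])
E
```

```text
time_s: 14.45
eef_pos: [0.5009, -0.0517, 0.0516]
orientation: [3.139, 0.005, -1.092]
ft_force: [-6.4, 9.5, 12.2]
finger_gap: 0.0178
grip_force: 39.2
82.13053623833669 116.1070352048769 -62.57461950750443 [ 1.44993937  0.77411974 -0.15661021]
time_s: 14.82
eef_pos: [0.5047, -0.0497, 0.0516]
orientation: [3.138, 0.006, -1.142]
ft_force: [-6.7, 10.0, 12.9]
finger_gap: 0.0178
grip_force: 39.3
82.33976172617521 113.06445110747892 -65.40770555664545 [ 1.44891046  0.97306394 -0.2793615 ]
```

```bash
for i in 1; do python3 -m inch '[{"x":1,"y":-2,"z":0,"ax":0,"ay":0,"az":0.02,"gripper":15},{"x":0.5,"y":-1,"z":0,"ax":0,"ay":0,"az":0,"gripper":15},{"x":0,"y":0,"z":0,"ax":0,"ay":0,"az":0,"gripper":15}]' 40; done
python3 -m inch '[{"x":0,"y":-2,"z":0,"ax":0,"ay":0,"az":0.02,"gripper":15},{"x":0,"y":0,"z":0,"ax":0,"ay":0,"az":0,"gripper":15},{"x":0,"y":0,"z":0,"ax":0,"ay":0,"az":0,"gripper":15}]' 40
```

```text
time_s: 15.2
eef_pos: [0.5064, -0.0489, 0.0515]
orientation: [3.136, 0.008, -1.162]
ft_force: [-10.2, 12.3, 17.6]
finger_gap: 0.018
grip_force: 39.9
time_s: 15.58
eef_pos: [0.5082, -0.0482, 0.0515]
orientation: [3.136, 0.008, -1.182]
ft_force: [-9.4, 11.9, 18.1]
finger_gap: 0.0177
grip_force: 39.9
```

```bash
python3 -m inch '[{"x":0.5,"y":-2.5,"z":0,"ax":0,"ay":0,"az":0.01,"gripper":15},{"x":0,"y":0,"z":0,"ax":0,"ay":0,"az":0,"gripper":15},{"x":0,"y":0,"z":0,"ax":0,"ay":0,"az":0,"gripper":15}]' 40
python3 -m inch '[{"x":0.5,"y":-2.5,"z":0,"ax":0,"ay":0,"az":0,"gripper":15},{"x":0,"y":0,"z":0,"ax":0,"ay":0,"az":0,"gripper":15},{"x":0,"y":0,"z":0,"ax":0,"ay":0,"az":0,"gripper":15}]' 40
```

```text
time_s: 15.95
eef_pos: [0.5091, -0.0478, 0.0515]
orientation: [3.133, 0.009, -1.192]
ft_force: [-15.1, 11.2, 21.2]
finger_gap: 0.0178
grip_force: 40.4
time_s: 16.32
eef_pos: [0.5091, -0.0476, 0.0513]
orientation: [3.129, 0.01, -1.191]
ft_force: [-19.4, 6.8, 26.5]
finger_gap: 0.0177
grip_force: 41.5
```

The arm has stopped advancing and the tangential force is rising, so the lever is at its stop. I'll relax, release and look.

```bash
python3 -m inch '[{"x":0,"y":2.5,"z":0,"ax":0,"ay":0,"az":0,"gripper":15},{"x":0,"y":0,"z":0,"ax":0,"ay":0,"az":0,"gripper":50},{"x":0,"y":0,"z":0,"ax":0,"ay":0,"az":0,"gripper":50},{"x":0,"y":0,"z":0,"ax":0,"ay":0,"az":0,"gripper":50}]' 20
python3 -m inch '[{"x":0,"y":0,"z":-15,"ax":0,"ay":0,"az":0,"gripper":50},{"x":0,"y":0,"z":-40,"ax":0,"ay":0,"az":0,"gripper":50},{"x":0,"y":0,"z":-50,"ax":0,"ay":0,"az":0,"gripper":50},{"x":-40,"y":40,"z":-40,"ax":0,"ay":0,"az":0,"gripper":50},{"x":-45,"y":45,"z":0,"ax":0,"ay":0,"az":0,"gripper":50}]'
python3 - <<'E'
from h import *
from cell import *
t=read_camera("top");c=read_camera("side");to(0,0,0,0)
np.savez("top9.npz",**t)
S=c["image"][215:305,245:345];T=t["image"][180:270,280:380]
cv2.imwrite("pics/g7.png",np.hstack([cv2.resize(S,(400,360),interpolation=2),cv2.resize(T,(400,360),interpolation=2)]))
E
```

```text
time_s: 16.82
eef_pos: [0.5165, -0.0519, 0.0513]
orientation: [-3.141, -0.0, -1.19]
ft_force: [0.2, 0.4, -0.9]
finger_gap: 0.0502
grip_force: 0.0
time_s: 17.45
eef_pos: [0.4142, -0.0074, 0.196]
orientation: [-3.134, -0.004, -1.191]
ft_force: [-0.7, 0.4, -0.2]
finger_gap: 0.05
grip_force: 0.0
t 17.55 at [403.2  -4.5 192.1] rpy [ 3.1355  0.0044 -1.1891] shift mm [-153.4  371.3  195. ] turn [ 0.0027  0.0075 -1.1891] F [ 0.4 -0.7 -0.6] gap 49.9
```

View pics/g7.png

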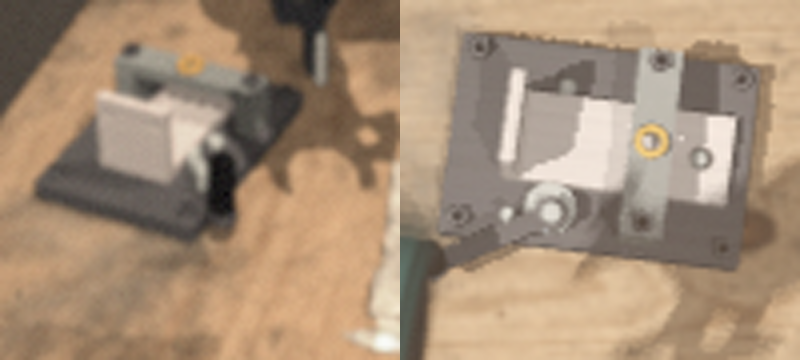

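The top view shows the bracket seated on the pin and up against the stop, and the lever swung round to the lower left. The arm hides the handle there. I'll move clear and check the handle angle numerically.

```bash
python3 -m inch '[{"x":-20,"y":-50,"z":-20,"ax":0,"ay":0,"az":0,"gripper":50},{"x":-20,"y":-50,"z":-20,"ax":0,"ay":0,"az":0,"gripper":50},{"x":-20,"y":-50,"z":0,"ax":0,"ay":0,"az":0,"gripper":50},{"x":0,"y":0,"z":0,"ax":0,"ay":0,"az":0,"gripper":50}]'
python3 - <<'E'
from h import *
from cell import *
for n in("top","side"):
    t=read_camera(n);hv=t["image"].max(2)
    for th in(1.8,1.9,2.0):
        a=np.radians(-132.9)-th;X=[.537+.08*np.cos(a),-.1255+.08*np.sin(a),.084];u,v=proj(t,X);print(n,th,round(u,1),round(v,1))
    u,v=int(u),int(v);w=hv[v-10:v+11,u-10:u+11]
    m=(w<60).astype(np.uint8);k,l,s,ce=cv2.connectedComponentsWithStats(m)
    for i in range(1,k):
        if s[i,4]>8:print("dark",ce[i]+[u-10,v-10],s[i])
    cv2.imwrite(f"pics/h_{n}.png",t["image"][v-45:v+45,u-45:u+45])
a=cv2.resize(cv2.imread("pics/h_top.png"),(400,400),interpolation=2);b=cv2.resize(cv2.imread("pics/h_side.png"),(400,400),interpolation=2)
cv2.imwrite("pics/h.png",np.hstack([a,b]))
E
```

```text
time_s: 18.05
eef_pos: [0.5316, 0.1067, 0.2333]
orientation: [-3.138, -0.0, -1.188]
ft_force: [-0.6, -0.4, -1.3]
finger_gap: 0.0503
grip_force: 0.0
top 1.8 290.0 249.1
top 1.9 288.2 246.2
top 2.0 286.7 243.2
side 1.8 307.8 252.4
side 1.9 304.9 252.8
side 2.0 301.9 253.1
dark [300.21666667 258.45      ] [ 6 10  7 11 60]
```

View pics/h.png

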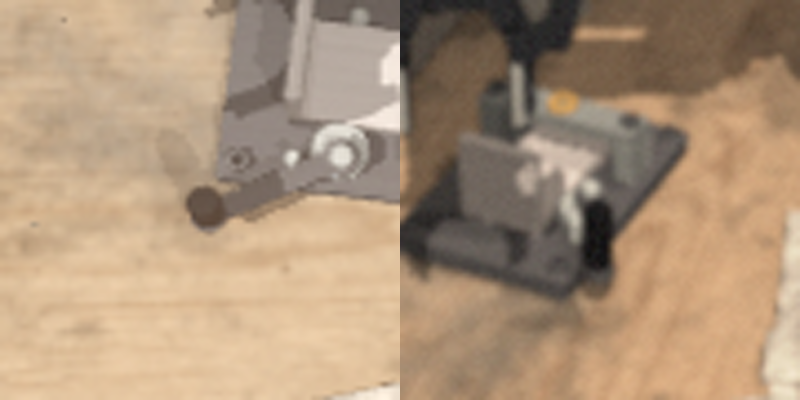

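Run:
```python
from h import *
from cell import *
T=read_camera("top");g=T["image"].max(2);w=g[234:256,277:300];print(w)
m=w<85;ys,xs=np.where(m);print(xs.mean()+277,ys.mean()+234,len(xs))
for z in(.084,.08):print(cast(T,(287.5,244.5),z)*1e3)
to(0,0,0,0)
```

```text
[[179 169 171 171 172 173 174 174 177 189 187 174 161 148 153 154 116 104
  128 141 114 123 141]
 [178 166 167 168 168 169 171 174 178 188 185 171 156 151 149 143 149 135
  148 121 121 138 140]
 [176 163 164 164 164 165 169 173 176 175 173 166 150 149 151 148 138 122
  121 137 138 141 139]
 [185 180 169 167 167 168 173 175 175 174 171 167 151 149 140 141 138 136
  135 139 140 140 133]
 [193 189 184 173 171 172 175 175 175 174 173 171 163 127 117 118 125 126
  129 137 133 114 121]
 [198 197 190 178 176 174 176 175 174 171 158 173 173 167 164 152 153 135
  117 115 119 115 118]
 [202 203 201 193 179 175 167 146 115 113 107 117 146 175 176 171 146 147
  117 116 118 117 120]
 [202 203 203 195 178 172 148 105 100  98  98  99 110 142 146 132 124 124
  119 119 119 118 119]
 [199 199 199 191 174 162 111  99  99  99 101  99  99 105 122 119 118 117
  119 119 119 119 120]
 [194 193 193 187 178 152  97 100 100 100 100 101 100  96 113 118 120 120
  119 119 119 119 118]
 [189 188 188 187 181 158 107 101 101 102 102 101  97  95 108 121 119 119
  119 120 118 117 135]
 [188 188 189 190 187 173 126  99
[... 644 characters left out ...]
]
 [213 212 209 204 203 203 203 205 204 201 203 205 203 206 209 211 218 220
  219 225 227 225 221]
 [211 213 212 210 209 206 205 204 203 198 200 203 201 206 213 218 222 223
  223 223 222 219 216]
 [214 218 221 220 215 210 207 205 204 202 203 204 205 206 210 216 219 219
  217 216 212 209 209]
 [217 219 224 225 222 217 215 213 213 210 210 210 211 212 214 215 214 214
  214 211 209 207 207]]
nan nan 0
[503.30517169 -53.41509147]
[503.85170763 -53.20769661]
t 18.2 at [527.4 104.  232.2] rpy [ 3.1399e+00  2.0000e-04 -1.1900e+00] shift mm [-99.4 527.9 233.1] turn [ 0.0013  0.0012 -1.19  ] F [-1.3  0.3 -0.2] gap 50.0<stdin>:4: RuntimeWarning: Mean of empty slice.
  ret = ret.dtype.type(ret / rcount)
```

```bash
python3 -m inch '[{"x":0,"y":0,"z":0,"ax":0,"ay":0,"az":0,"gripper":50},{"x":0,"y":0,"z":0,"ax":0,"ay":0,"az":0,"gripper":50}]'; python3 -c "
from cell import *
print(sign_off())"
```

```text
time_s: 18.45
eef_pos: [0.5279, 0.1037, 0.2324]
orientation: [3.141, 0.0, -1.191]
ft_force: [0.6, 0.0, 0.3]
finger_gap: 0.0503
grip_force: 0.0
the job is handed in; nothing more can be done
None
```

The bracket is seated flat on the pin under the bridge, and the cam lever was pushed until it met a hard stop (camera estimate about 1.95–2.0 rad); the job was handed in at about 18.5 s, though I didn't re-check the bystander tools in a final picture.

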